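Seat the soldering jig plate on its kinematic stand

ROBOT

A 6-joint arm with a two-finger parallel gripper is mounted at the origin on the work surface. World frame = base frame: x ahead of the robot, y to its left, z up, the work surface at z = 0. Lengths are in m, angles in rad, forces in N, time in s.
With the tool pointing down it reaches from about 0.25 to 0.775 m from the base axis. Payload 4 kg.
Tool frame: the origin (TCP) lies on the centre line of the jaws, within the pads' length; the fingertips stand 14 mm ahead of it and the grasp point (between the pads) lies 5 mm behind it (robot.tcp_to_tips is the distance from the TCP to the fingertips, in m); z points along the fingers, y is the line along which they close (so a half turn about z gives the same grasp; the last joint's range is limited). The gripper opens to 94 mm and grips with 3 to 60 N. Pads are 16 mm wide; open, the fingers measure 119 mm over their backs; the gripper's body (75 mm by 177 mm) begins 78 mm behind the grasp point.
Start: joints at [-1.21, 0.087, 1.371, -0, 1.684, -0.103], TCP at [0.246, -0.492, 0.22] pointing down, gripper open.
Joint ranges: [-3.1, 3.1], [-0.76, 2.03], [0.27, 2.55], [-1.08, 4.22], [0.17, 2.65], [-2.57, 2.57]. Speed limits (rad/s): [2.79, 2.79, 3.14, 3.14, 3.14, 3.14].

INTERFACE

Orientations are given as [roll, pitch, yaw] about the fixed x, y, z axes, in that order (R = Rz(yaw) Ry(pitch) Rx(roll)).
In Python, from bench import robot gives the robot as it stands.
- The arm moves only by the tool carry_out, never from a script. Its argument "increments" is a list of rows, each a list of 3 entries, a list of its own where there are three numbers: the closure in counts, from 0 (fully open) to 255 (shut), then the shift along the tool's x, y, z in mm, then the turn about the tool's z in degrees. In form: [[fingers, [dx, dy, dz], twist], ...]. A call has 1 to 8 rows; each row shifts and turns the commanded pose from where the row before left it, along the tool's axes as they then stand; what a row does not reach is not made up. A row lasts 1/10 s, in which the tool goes at most 50 mm and 8.59 degrees, less where a joint would pass 70% of its speed; a pose out of reach is approached as far as the arm can. A call with a gripper value outside its range is refused whole. The fingers move at their own pace and stop on an object; the grip force is fixed at half the most. Time passes only in rows, so rows that do not move let the fingers close. It gives the time, the measured TCP pose, the force, the opening and the grip force at its end, in the units of the state.
- robot.get_obs(): the state, without advancing time (a new reading comes with each control period).
- robot.snapshot(name): name is "side" or "top"; returns the picture (480x640x3 uint8, blue, green, red); there is no depth.
- robot.get_calibration(name): a dict with "vfov" (degrees; the focal length in pixels is half the picture's height over the tangent of half this angle, whatever the lens; pixels are square), "cx", "cy" (the principal point, pixels), "T" (4x4, takes a point from camera to world coordinates). Camera axes: x right, y down, z forward; pixel columns grow to the right and rows downward; lengths in m; the calibration is good to about 2 mm. A picture is of the moment at which its call begins. get_calibration takes no time and is no camera call.
- robot.close_job(): hands the job in; it is judged then, once.
The state is a dict: "time": time; "joint_positions": joint angles; "qvel": joint speeds; "joint_torque": joint torques, N m; "tool_pos": TCP position; "ee_rot": TCP orientation; "wrist_force": force on the tool from outside, world axes, zero at the start; "wrist_torque": the same for the moment, N m; "width": finger opening in m; "finger_force": force on a finger pad.
Only numpy, scipy, OpenCV 4.12 (cv2) and the standard library are available. Lean on these libraries where they do the work, as an engineer would, in place of code of your own. Each camera call takes 0.05 s, during which the arm holds its last target. There are 200 camera calls.

TASK

Lift the small aluminium jig plate with the glass star out of the mint tray and settle its three ball feet home on the stand: nose foot in the cone, one rear foot in the groove, the other on the flat. Feel it in gently, bed it by pressing down about 12 N for a second (the plate must never bear on the stand with more than 25 N, so no dropping either), then let go, leaving it at rest. Keep the plate level all the while, and leave the spool, cup and lid in the tray where they are.

Things in the scene. Friction and masses are not known exactly. Their poses are not given: they have to be found in the camera images.
- jig_grip (a point): Centre of the jig plate's blue upright grip bar: 50 mm long (its x), 12 wide (y), 40 high (z). This point is half-way up the bar: 20 mm below its top, 25 mm above the plate's top face (a flat pink glass star 3 mm thick lies on that), 50 mm above the undersides of the feet. The plate, 0.35 to 0.6 kg, starts standing on its feet in the tray.
- jig: The jig plate, aluminium, 6 mm thick; origin level with the undersides of its feet, 50 mm below jig_grip, same axes. It spans x -58 to +20, y +-57 mm, plus a nose 44 mm wide out to x = 72 mm with an orange stripe. Feet: three steel balls 14 mm in diameter, at (x, y) = nose (55, 0), rear (-40, 42) and (-40, -42) mm; plate underside 19 mm above their lowest points.
- stand_home (a point): Fixed point on the middle axis of the stand's foot, 66 mm above the table, level with the top of the flat seat; x towards the cone end (orange stripe), z up. Fully home, jig_grip is 50 mm above this level, plate level, plate x along this x. Sideways it can then be up to 6.5 mm off this axis along x and up to 6.5 mm along y: see stand.
- stand: Rigid stand; origin on the table, 66 mm below stand_home. Grey foot 190 x 160 mm; black top plate 182 x 145 mm, top 56 mm up, carries all three seats on two cross slides, locked anywhere up to +-6.5 mm in x and in y. That setting is NOT in any reading and differs each time: see it, or feel it. Dry friction (about 0.5 to 0.65): a plate just let go off-centre hangs up on the slopes.
- stand_cone (a point): Where the cone's middle would be with the slides centred: 55 mm in x from stand_home, at the same height (fixed to the foot; the true cone is up to 6.5 mm off in x and y). Brass cone of eight flats, 45 degree sides, mouth 32 mm across, rim 13 mm above the flat seat. A foot off-centre by d meets its side d too high and is pushed towards the centre.
- stand_groove (a point): Where the groove's middle would be with the slides centred: x -40, y 42 mm from stand_home. Brass V groove, 45 degree sides, 32 mm wide, 44 long, pointing at the cone, rim 13 mm above the flat. The third seat, a steel flat 32 mm square, is at x -40, y -42 mm, level with stand_home.
- tray_floor (a point): Fixed mint-green tray 280 (x) x 340 (y) mm, wall 4 mm, rim 20 mm high, kraft paper inside; this point is the centre of its inner floor, 4 mm above the table. The jig plate stands in its +y part.
- spool: Bystander in the tray: solder spool, 58 mm across, 44 mm high, origin under its centre.
- cup: Bystander in the tray: small clear plastic cup, 60 mm across, 32 mm high, origin under its centre.
- cup_lid: Bystander in the tray: clear disc lid, 52 mm across, 5 mm thick, origin under its centre.

How it is judged:
On the way, in this order (a step that is already met when the one before it is completed fails the run):
1. the jig plate is lifted out of the tray (its feet more than 40 mm above the table) (height (world z) of jig above 0.04 m and contact force between jig and stand below 0.05 N), for 0.2 s.
2. all three feet home, and the plate pressed down so that it bears on the stand with more than 8 N, its weight included, for 0.2 s (z of jig_grip in the frame of stand_home between 0.0485 and 0.0512 m and angle between jig_grip's own z axis and vertical below 0.02 rad and horizontal distance between jig_grip and stand_home below 0.013 m and angle between the x axis of jig_grip and the x axis of stand_home, either way round below 0.06 rad and contact force between jig and stand above 8 N), for 0.2 s.
At the end, for the whole second after the job is handed in: The jig plate rests on the stand, released and still, all three feet home: its height is at most 1.2 mm above or 1.5 mm below the seated height (50 mm above stand_home), tilt under 0.02 rad, its x axis within 0.06 rad of the stand's, its middle within 13 mm of the stand's middle axis (z of jig_grip in the frame of stand_home between 0.0485 and 0.0512 m and angle between jig_grip's own z axis and vertical below 0.02 rad and horizontal distance between jig_grip and stand_home below 0.013 m and angle between the x axis of jig_grip and the x axis of stand_home, either way round below 0.06 rad and linear speed of jig below 0.01 m/s and contact force between jig and the fingers below 0.05 N); the robot touches nothing.
It fails at once if the jig plate bears on the stand with more than 25 N (contact force between jig and stand above 25 N).
It fails at once if the jig plate is tipped more than 0.4 rad (angle between jig_grip's own z axis and vertical above 0.4 rad).
It fails at once if a bystander is moved more than 20 mm (distance of any of spool, cup, cup_lid from where it was at the start of the episode above 0.02 m).
It also fails if it takes over 72 s, if anything falls off the work surface, if the arm or the gripper's body presses on something with over 40 N, if the wrist force passes 120 N, or if a joint passes its speed limit or range.

## Working session

There is one attempt and no reset: what is moved stays moved. The work goes in short steps, Python scripts to look and compute and a tool call to move; the robot and the scene stay as the last step left them, time stands still between calls to the robot, and variables do not carry over. Pictures are saved under pics/ and viewed, at most 10 in all, crops included, and the job is handed in when it is done.

Besides the shell and the picture viewer there is one more tool, called after ">>>" in YAML: its name, and indented under it one key for each argument. carry_out: Moves the arm, as the interface text tells. Its arguments: {"type":"object","properties":{"increments":{"type":"array","items":{"type":"array"}}},"required":["increments"]}

```bash
mkdir -p pics
python3 - <<'E'
from bench import robot
import cv2
for n in("top","side"):
    cv2.imwrite(f"pics/{n}0.png",robot.snapshot(n)); c=robot.get_calibration(n); print(n,c["vfov"],c["cx"],c["cy"],c["T"])
o=robot.get_obs(); print({k:o[k] for k in("time","tool_pos","ee_rot","wrist_force","width","finger_force")}, robot.tcp_to_tips)
E
```

```text
top 56.092658526722445 322.09849959178825 246.96023346130525 [[-0.02173383 -0.99727641  0.0704798   0.49129904]
 [-0.99960492  0.02293305  0.01625068 -0.04262997]
 [-0.01782273 -0.07009876 -0.99738083  0.87504854]
 [ 0.          0.          0.          1.        ]]
side 51.682929406904364 325.2211490154891 244.7395989996634 [[-0.93903937 -0.21048943  0.27184419  0.28283485]
 [-0.34378597  0.58414309 -0.73524694  0.69876854]
 [-0.00403419 -0.78388204 -0.62089667  0.70422666]
 [ 0.          0.          0.          1.        ]]
{'time': 0.1, 'tool_pos': array([ 0.24588277, -0.49146361,  0.21844904]), 'ee_rot': array([-3.13966587e+00, -1.96516099e-04,  4.63814292e-01]), 'wrist_force': array([-0.05641015, -0.93365978,  0.61474102]), 'width': 0.09403930533325863, 'finger_force': 0.0} 0.014
```

View pics/top0.png

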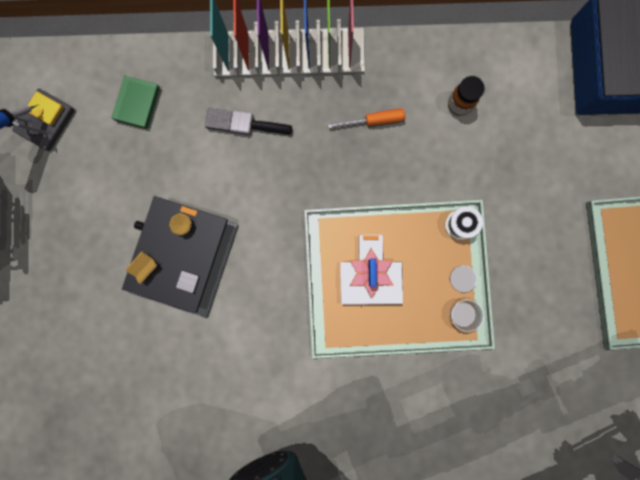

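View pics/side0.png

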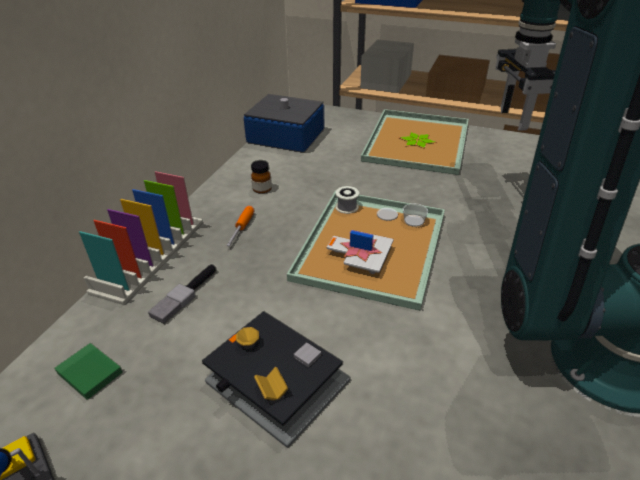

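The top view shows the jig at (372,270) with its nose up (+x). On the stand, the cone is at (180,225), the groove at (142,267) and the flat at (187,282). The side view shows the same layout with nothing in the way.

```bash
cat > h.py <<'E'
import numpy as np, cv2
from bench import robot
def ray(n,uv):
    c=robot.get_calibration(n); f=240/np.tan(np.radians(c["vfov"]/2)); T=np.array(c["T"])
    d=T[:3,:3]@np.array([(uv[0]-c["cx"])/f,(uv[1]-c["cy"])/f,1.]); return T[:3,3],d
def onz(n,uv,z):
    o,d=ray(n,uv); return (o+d*(z-o[2])/d[2])[:2]
def two(a,b):
    (o1,d1),(o2,d2)=ray("top",a),ray("side",b)
    s=np.linalg.lstsq(np.c_[d1,-d2],o2-o1,rcond=None)[0]
    p,q=o1+s[0]*d1,o2+s[1]*d2; return (p+q)/2,np.linalg.norm(p-q)
def blobs(im,lo,hi,roi,amin=25):
    x0,y0,x1,y1=roi; m=np.zeros(im.shape[:2],np.uint8)
    m[y0:y1,x0:x1]=cv2.inRange(cv2.cvtColor(im,cv2.COLOR_BGR2HSV),lo,hi)[y0:y1,x0:x1]
    return [c for c in cv2.findContours(m,cv2.RETR_EXTERNAL,cv2.CHAIN_APPROX_NONE)[0] if cv2.contourArea(c)>amin]
E
python3 - <<'E'
from h import *
t=cv2.imread("pics/top0.png"); s=cv2.imread("pics/side0.png")
np.set_printoptions(precision=4,suppress=True)
def show(tag,n,cs,z):
    for c in cs:
        r=cv2.minAreaRect(c); b=np.array([onz(n,p,z) for p in cv2.boxPoints(r)])
        print(tag,n,np.round(r[0],1),np.round(r[1],1),"ctr",b.mean(0),"edges",[(round(float(np.hypot(*(b[i]-b[i-1]))),4),round(float(np.degrees(np.arctan2(*(b[i]-b[i-1])[::-1]))),1)) for i in(1,2)])
show("bar","top",blobs(t,(100,120,40),(125,255,255),(330,220,420,320)),.074)
show("bar","side",blobs(s,(100,120,40),(125,255,255),(320,220,400,270)),.074)
show("plate","top",blobs(t,(0,0,150),(180,60,255),(332,232,420,312)),.029)
show("brass","top",blobs(t,(10,100,60),(30,255,255),(120,190,240,320)),.079)
show("brass","side",blobs(s,(10,100,60),(30,255,255),(195,310,350,430)),.079)
show("flat","top",blobs(t,(0,0,110),(180,90,255),(170,262,205,300)),.066)
show("flat","side",blobs(s,(0,0,110),(180,90,255),(288,338,328,370)),.066)
show("black","top",blobs(t,(0,0,0),(180,120,75),(115,190,245,325),3000),.056)
a=np.hstack([cv2.resize(t[190:322,115:245],(390,396),interpolation=2),cv2.resize(s[305:437,200:330],(390,396),interpolation=2)])
cv2.imwrite("pics/z1.png",a)
E
```

```text
bar top [372. 272.] [26.  6.] ctr [ 0.5014 -0.117 ] edges [(0.0106, -91.3), (0.046, 178.3)]
bar side [360.9 240. ] [23.2 15.1] ctr [ 0.4949 -0.0878] edges [(0.0511, -79.8), (0.0501, 179.1)]
plate top [371. 283.] [42. 62.] ctr [ 0.4816 -0.1187] edges [(0.116, -91.3), (0.0782, 178.0)]
plate top [370.5 246.5] [25. 23.] ctr [ 0.5499 -0.1198] edges [(0.0432, -91.3), (0.0471, 178.2)]
brass top [141.4 266.6] [22.  27.4] ctr [0.5199 0.2926] edges [(0.0482, -42.8), (0.0399, -132.7)]
brass top [181.7 220.1] [21.5 29.8] ctr [0.6016 0.2205] edges [(0.0533, -23.3), (0.0392, -114.5)]
brass side [271.5 384.2] [31.5 26.5] ctr [0.517  0.3014] edges [(0.0409, -129.0), (0.0573, 134.5)]
brass side [243. 336.] [18. 30.] ctr [0.601  0.2318] edges [(0.0505, -160.1), (0.0391, 116.2)]
flat top [186.8 281.2] [18.  18.3] ctr [0.4922 0.2156] edges [(0.0328, -18.7), (0.0329, -109.5)]
flat side [307.  352.5] [16.3 20.5] ctr [0.4931 0.218 ] edges [(0.038, -106.6), (0.0312, 148.6)]
flat side [317.5 344. ] [12. 19.] ctr [0.4834 0.1958] edges [(0.0319, -160.1), (0.0255, 109.9)]
black top [176.3 255.7] [99.1 98.2] ctr [0.54   0.2381] edges [(0.1797, -17.0), (0.1849, -108.6)]
```

View pics/z1.png

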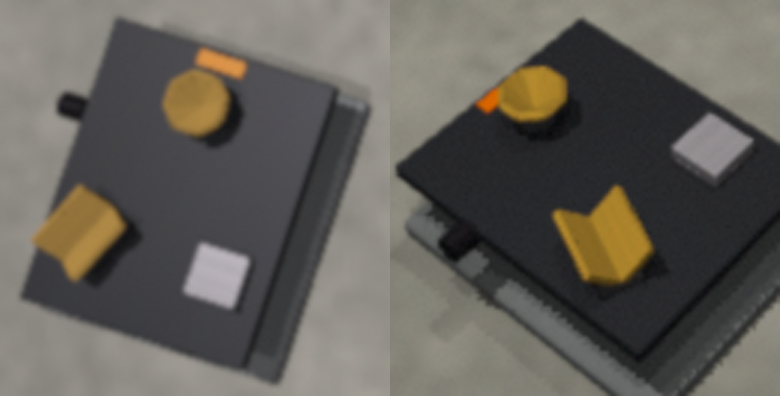

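>>> carry_out:
  increments:
    - [0,[40,-22,0],0]
    - [0,[40,-22,0],0]
    - [0,[40,-22,0],0]
    - [0,[40,-22,0],0]
    - [0,[40,-22,0],0]
    - [0,[40,-22,0],0]
    - [0,[40,-22,0],0]
    - [0,[40,-22,0],0]

```text
time: 0.9
tool_pos: [0.454, -0.1895, 0.2191]
ee_rot: [-3.141, 0.0, 0.464]
wrist_force: [1.0, -0.8, 0.9]
width: 0.0941
finger_force: 0.0
```

>>> carry_out:
  increments:
    - [0,[40,-22,0],0]
    - [0,[36,-22,0],0]
    - [0,[0,0,0],-8.5]
    - [0,[0,0,0],-8.5]
    - [0,[0,0,0],-8.5]
    - [0,[0,0,0],-8.5]
    - [0,[0,0,0],-8.5]
    - [0,[0,0,0],-8.5]

```text
time: 1.7
tool_pos: [0.5015, -0.1178, 0.2188]
ee_rot: [-3.14, -0.0, 1.36]
wrist_force: [-0.3, -0.4, 0.3]
width: 0.094
finger_force: 0.0
```

>>> carry_out:
  increments:
    - [0,[0,0,0],-8.5]
    - [0,[0,0,0],-8.5]
    - [0,[0,0,0],-8.5]
    - [0,[0,0,0],-8.5]
    - [0,[0,0,0],-8.5]
    - [0,[0,0,0],-8.5]
    - [0,[0,0,0],-8.5]
    - [0,[0,0,0],-8.5]

```text
time: 2.5
tool_pos: [0.5015, -0.1179, 0.2188]
ee_rot: [-3.141, -0.001, 2.547]
wrist_force: [-0.3, -0.8, -0.1]
width: 0.0939
finger_force: 0.0
```

>>> carry_out:
  increments:
    - [0,[0,0,0],-8.5]
    - [0,[0,0,0],-8.5]
    - [0,[0,0,0],-8.5]
    - [0,[0,0,0],-7.5]
    - [0,[0,0,0],0]
    - [0,[0,0,0],0]

```text
time: 3.1
tool_pos: [0.5016, -0.118, 0.2191]
ee_rot: [3.141, -0.001, 3.114]
wrist_force: [-0.8, 0.9, 0.5]
width: 0.0941
finger_force: 0.0
```

```bash
cat >> h.py <<'E'
def goto(xy,z,yaw):
    "shift in tool mm and twist to reach a world pose, tool down"
    o=robot.get_obs(); p=np.array(o["tool_pos"]); y=o["ee_rot"][2]; d=np.array([*xy,z])-p
    c,s=np.cos(y),np.sin(y)
    print("pos",p.round(4),"rot",np.round(o["ee_rot"],4),"t",o["time"],"| tool shift mm",np.round(1e3*np.array([c*d[0]+s*d[1],s*d[0]-c*d[1],-d[2]]),1),"twist deg",round(-np.degrees((yaw-y+np.pi)%(2*np.pi)-np.pi),2),"F",np.round(o["wrist_force"],2),"w",round(o["width"],4))
E
python3 - <<'E'
from h import *
goto((.501,-.117),.12,np.pi-.028); print(robot.get_obs()["joint_positions"])
Z=lambda u,v:(115+(u-.5)/3,190+(v-.5)/3)
W=lambda u,v:(200+(u-390-.5)/3,305+(v-.5)/3)
cone=onz("top",Z(196,102),.079); gro=onz("top",Z(80,233),.079); fl=onz("top",Z(217,274),.066)
print("top cone,groove,flat",cone,gro,fl, "side cone",onz("side",W(534,92),.079),"flat",onz("side",W(712,147),.066))
print("two cone",two(Z(196,102),W(534,92)),"flat",two(Z(217,274),W(712,147)))
A=np.array([[55,0],[-40,42],[-40,-42]])/1e3;B=np.array([cone,gro,fl])
a0=A-A.mean(0);b0=B-B.mean(0); yaw=np.arctan2((a0[:,0]*b0[:,1]-a0[:,1]*b0[:,0]).sum(),(a0*b0).sum())
R=np.array([[np.cos(yaw),-np.sin(yaw)],[np.sin(yaw),np.cos(yaw)]]);t=B.mean(0)-R@A.mean(0)
print("home",t,"yaw",np.degrees(yaw),"res",B-(A@R.T+t))
E
```

```text
pos [ 0.5016 -0.118   0.2191] rot [ 3.1414e+00 -7.0000e-04  3.1139e+00] t 3.1 | tool shift mm [ 0.6  0.9 99.1] twist deg 0.02 F [-0.75  0.87  0.47] w 0.0941
[-3.40981425e-01  1.03654909e-02  1.45171133e+00 -6.71369449e-05
  1.68025770e+00 -1.88407743e+00]
top cone,groove,flat [0.59483552 0.2232168 ] [0.51832173 0.29233971] [0.49232564 0.2148344 ] side cone [0.59382821 0.22846054] flat [0.49177823 0.22079486]
two cone (array([0.59577772, 0.22490826, 0.07434505]), np.float64(0.0007072415385988201)) flat (array([0.49290991, 0.2167085 , 0.06072234]), np.float64(0.0012130781403649844))
home [0.54305584 0.24079617] yaw -18.66873665155096 res [[-3.26492701e-04  2.59222006e-05]
 [-2.82745528e-04 -1.05047946e-03]
 [ 6.09238229e-04  1.02455725e-03]]
```

>>> carry_out:
  increments:
    - [0,[0,0,30],0]
    - [0,[0,0,35],0]
    - [0,[0,0,35],0]
    - [0,[0,0,30],0]
    - [0,[0,0,20],0]
    - [0,[0,0,12],0]
    - [0,[0,0,5],0]
    - [0,[0,0,0],0]

```text
time: 3.9
tool_pos: [0.5018, -0.118, 0.0524]
ee_rot: [3.142, -0.0, 3.116]
wrist_force: [0.0, -0.3, -0.6]
width: 0.0942
finger_force: 0.0
```

>>> carry_out:
  increments:
    - [200,[0,0,0],0]
    - [255,[0,0,0],0]
    - [255,[0,0,0],0]
    - [255,[0,0,0],0]
    - [255,[0,0,0],0]
    - [255,[0,0,0],0]
    - [255,[0,0,0],0]
    - [255,[0,0,0],0]

```text
time: 4.7
tool_pos: [0.5017, -0.118, 0.0524]
ee_rot: [-3.142, -0.0, 3.117]
wrist_force: [0.4, -0.0, 0.3]
width: 0.0338
finger_force: 0.0
```

>>> carry_out:
  increments:
    - [255,[0,0,0],0]
    - [255,[0,0,0],0]
    - [255,[0,0,0],0]
    - [255,[0,0,0],0]
    - [255,[0,0,0],0]
    - [255,[0,0,0],0]

```text
time: 5.3
tool_pos: [0.5018, -0.1182, 0.0525]
ee_rot: [-3.141, 0.0, 3.117]
wrist_force: [0.5, -2.1, -0.0]
width: 0.012
finger_force: 30.0
```

>>> carry_out:
  increments:
    - [255,[0,0,-3],0]
    - [255,[0,0,-8],0]
    - [255,[0,0,-15],0]
    - [255,[0,0,-22],0]
    - [255,[0,0,-25],0]
    - [255,[0,0,-22],0]
    - [255,[0,0,-12],0]
    - [255,[0,0,-3],0]

```text
time: 6.1
tool_pos: [0.5025, -0.1181, 0.1642]
ee_rot: [-3.141, 0.003, 3.117]
wrist_force: [-0.1, -0.0, -4.4]
width: 0.0116
finger_force: 30.0
```

>>> carry_out:
  increments:
    - [255,[0,0,0],0]
    - [255,[0,0,0],0]
    - [255,[0,0,0],0]

```text
time: 6.4
tool_pos: [0.501, -0.1177, 0.1608]
ee_rot: [3.141, -0.003, 3.117]
wrist_force: [-0.5, 0.4, -4.3]
width: 0.0118
finger_force: 30.0
```

Run:
```python
from h import *
goto((.543,.241),.162,np.pi-.3258); print(robot.get_obs()["wrist_torque"])
```

```text
pos [ 0.501  -0.1177  0.1608] rot [ 3.1407e+00 -3.0000e-03  3.1167e+00] t 6.4 | tool shift mm [-33.1 359.6  -1.2] twist deg 17.24 F [-0.48  0.42 -4.26] w 0.0118
[ 0.05906596 -0.20076617 -0.04424022]
```

>>> carry_out:
  increments:
    - [255,[-3,15,0],0]
    - [255,[-3,25,0],0]
    - [255,[-3,30,0],0]
    - [255,[-3,35,0],0]
    - [255,[-3,40,0],0]
    - [255,[-3,40,0],0]
    - [255,[-3,40,0],0]
    - [255,[-3,40,0],0]

```text
time: 7.2
tool_pos: [0.5318, 0.149, 0.1619]
ee_rot: [3.141, -0.001, 3.117]
wrist_force: [1.7, -0.1, -4.0]
width: 0.0116
finger_force: 30.0
```

>>> carry_out:
  increments:
    - [255,[-3,35,0],0]
    - [255,[-3,25,0],0]
    - [255,[-2,20,0],0]
    - [255,[-1,10,0],0]
    - [255,[0,5,0],2]
    - [255,[0,0,0],5]
    - [255,[0,0,0],5]
    - [255,[0,0,0],4]

```text
time: 8.0
tool_pos: [0.5433, 0.2411, 0.1619]
ee_rot: [-3.141, -0.001, 2.834]
wrist_force: [1.2, -0.5, -4.2]
width: 0.0118
finger_force: 30.0
```

>>> carry_out:
  increments:
    - [255,[0,0,0],1]
    - [255,[0,0,0],0.2]
    - [255,[0,0,0],0]
    - [255,[0,0,0],0]
    - [255,[0,0,0],0]

```text
time: 8.5
tool_pos: [0.5438, 0.241, 0.1625]
ee_rot: [-3.142, 0.0, 2.817]
wrist_force: [-0.1, -0.1, -4.3]
width: 0.0117
finger_force: 30.0
```

Run:
```python
from h import *
goto((.543,.241),.144,np.pi-.3258); print(robot.get_obs()["wrist_torque"],robot.get_obs()["joint_positions"][5])
t=robot.snapshot("top");s=robot.snapshot("side");cv2.imwrite("pics/t2.png",t);cv2.imwrite("pics/s2.png",s)
cv2.imwrite("pics/z2.png",np.hstack([cv2.resize(t[170:340,90:260],(400,400),interpolation=2),cv2.resize(s[260:430,190:360],(400,400),interpolation=2)]))
```

```text
pos [0.5438 0.241  0.1625] rot [-3.1415e+00  1.0000e-04  2.8167e+00] t 8.5 | tool shift mm [ 0.7 -0.2 18.5] twist deg 0.05 F [-0.06 -0.13 -4.27] w 0.0117
[ 0.09001725 -0.24983179  0.01429073] -0.9239651602511582
```

View pics/z2.png

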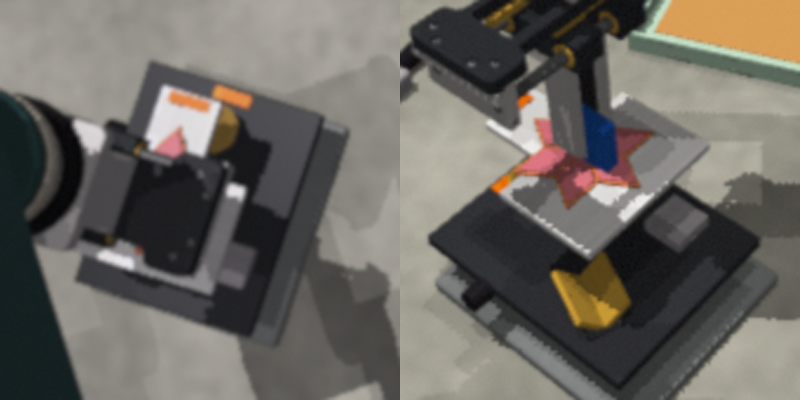

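The crops show the plate level over the stand, with its nose towards the cone end. The nose tip is at about (191,92) in the left crop, and the rear corner is at (590,255) in the right crop. I'll check both cameras' bias against the arm's reading.

Run:
```python
from h import *
k=170/400
y=2.8167-np.pi; R=np.array([[np.cos(y),-np.sin(y)],[np.sin(y),np.cos(y)]]); p=np.array([.5438,.241])
t=cv2.imread("pics/t2.png");s=cv2.imread("pics/s2.png")
for a,b in((160,85),(222,100),(191,92.5)): print("top",onz("top",(90+a*k,170+b*k),.139))
print("exp",[(p+R@np.array(q)) for q in((.072,.022),(.072,-.022),(.072,0))])
for n,a,b in(("rear+ corner",590,250),("rear- corner",708,150)): print(n,onz("side",(190+(a-400)*k,260+b*k),.139))
print("exp",[(p+R@np.array(q)) for q in((-.058,.057),(-.058,-.057))])
for n,im,roi in(("top",t,(150,195,205,225)),("side",s,(190,260,360,350))):
  for c in blobs(im,(5,150,120),(18,255,255),roi,8): print(n,"orange",np.round(cv2.minAreaRect(c)[0],1),onz(n,cv2.minAreaRect(c)[0],.139))
```

```text
top [0.61749194 0.24018403]
top [0.60575435 0.19622172]
top [0.61161709 0.21818019]
exp [array([0.61905588, 0.23886616]), array([0.60501076, 0.19716802]), array([0.61203332, 0.21801709])]
rear+ corner [0.50780279 0.31329336]
rear- corner [0.46962    0.21442619]
exp [array([0.50702907, 0.31353205]), array([0.47063947, 0.20549596])]
top orange [169.9 212.8] [0.60578927 0.22028482]
top orange [188.4 210.8] [0.60842867 0.18947709]
side orange [233.  337.5] [0.58295915 0.28460316]
side orange [242.3 302.2] [0.60449957 0.21384669]
side orange [329.5 272.5] [0.49702897 0.09898466]
```

>>> carry_out:
  increments:
    - [255,[0.7,-0.2,8],0]
    - [255,[0,0,12],0]
    - [255,[0,0,10],0]
    - [255,[0,0,6],0]
    - [255,[0,0,3],0]
    - [255,[0,0,0],0]
    - [255,[0,0,0],0]

```text
time: 9.3
tool_pos: [0.5433, 0.2412, 0.1237]
ee_rot: [3.141, 0.001, 2.817]
wrist_force: [-0.6, 0.5, -4.9]
width: 0.0117
finger_force: 30.0
```

>>> carry_out:
  increments:
    - [255,[0,0,1],0]
    - [255,[0,0,1],0]
    - [255,[0,0,1],0]
    - [255,[0,0,0],0]
    - [255,[0,0,0],0]

```text
time: 9.8
tool_pos: [0.543, 0.2411, 0.1205]
ee_rot: [-3.142, 0.0, 2.816]
wrist_force: [0.3, 0.3, -4.7]
width: 0.0117
finger_force: 30.0
```

Run:
```python
from h import *
goto((.543,.241),.1145,np.pi-.3258); print(robot.get_obs()["wrist_torque"])
```

```text
pos [0.543  0.2411 0.1205] rot [-3.1415  0.      2.8165] t 9.8 | tool shift mm [-0.  -0.1  6. ] twist deg 0.04 F [ 0.32  0.27 -4.71] w 0.0117
[ 0.03864689 -0.14545077  0.00418117]
```

>>> carry_out:
  increments:
    - [255,[0,0,0.5],0]
    - [255,[0,0,0.5],0]
    - [255,[0,0,0.5],0]
    - [255,[0,0,0.5],0]
    - [255,[0,0,0],0]

```text
time: 10.3
tool_pos: [0.5429, 0.241, 0.1183]
ee_rot: [-3.141, -0.0, 2.816]
wrist_force: [-0.9, -0.2, -5.1]
width: 0.0117
finger_force: 30.0
```

>>> carry_out:
  increments:
    - [255,[0,0,0.5],0]
    - [255,[0,0,0.5],0]
    - [255,[0,0,0],0]

```text
time: 10.6
tool_pos: [0.543, 0.2411, 0.1174]
ee_rot: [-3.141, -0.0, 2.817]
wrist_force: [-0.1, 1.1, -4.0]
width: 0.012
finger_force: 30.0
```

>>> carry_out:
  increments:
    - [255,[0,0,0.5],0]
    - [255,[0,0,0.5],0]
    - [255,[0,0,0],0]

```text
time: 10.9
tool_pos: [0.543, 0.2411, 0.1164]
ee_rot: [-3.142, 0.0, 2.816]
wrist_force: [-0.8, 0.4, -3.4]
width: 0.0113
finger_force: 30.0
```

>>> carry_out:
  increments:
    - [255,[0,0,0.4],0]
    - [255,[0,0,0],0]
    - [255,[0,0,0],0]

```text
time: 11.2
tool_pos: [0.5431, 0.2411, 0.1162]
ee_rot: [3.141, 0.0, 2.816]
wrist_force: [-0.1, 0.6, -3.3]
width: 0.0118
finger_force: 30.0
```

>>> carry_out:
  increments:
    - [255,[0,0,0.4],0]
    - [255,[0,0,0],0]
    - [255,[0,0,0],0]

```text
time: 11.5
tool_pos: [0.5432, 0.2412, 0.1159]
ee_rot: [3.141, 0.0, 2.816]
wrist_force: [0.6, -0.5, -3.2]
width: 0.0116
finger_force: 30.0
```

Run:
```python
from h import *
goto((.543,.241),.1145,np.pi-.3258); print(robot.get_obs()["wrist_torque"])
```

```text
pos [0.5432 0.2412 0.1159] rot [3.1412e+00 5.0000e-04 2.8164e+00] t 11.5 | tool shift mm [ 0.1 -0.3  1.4] twist deg 0.04 F [ 0.57 -0.47 -3.22] w 0.0116
[ 0.14602576 -0.26448167 -0.03311701]
```

>>> carry_out:
  increments:
    - [255,[0,0,0.5],0]
    - [255,[0,0,0],0]
    - [255,[0,0,0],0]

```text
time: 11.8
tool_pos: [0.5433, 0.2413, 0.1155]
ee_rot: [3.141, 0.001, 2.817]
wrist_force: [0.6, 1.6, -2.1]
width: 0.0118
finger_force: 30.0
```

>>> carry_out:
  increments:
    - [255,[0,0,0.5],0]
    - [255,[0,0,0],0]
    - [255,[0,0,0],0]

```text
time: 12.1
tool_pos: [0.5434, 0.2414, 0.1152]
ee_rot: [3.141, 0.001, 2.816]
wrist_force: [1.3, 0.5, 0.2]
width: 0.0117
finger_force: 30.0
```

Run:
```python
from h import *
goto((.543,.241),.1145,np.pi-.3258); print(robot.get_obs()["wrist_torque"])
```

```text
pos [0.5434 0.2414 0.1152] rot [3.1406e+00 1.0000e-03 2.8165e+00] t 12.1 | tool shift mm [ 0.3 -0.5  0.7] twist deg 0.04 F [1.28 0.47 0.17] w 0.0117
[ 0.43581618 -0.28561023 -0.0940278 ]
```

>>> carry_out:
  increments:
    - [255,[-0.3,0.6,0],0]
    - [255,[0,0,0],0]
    - [255,[0,0,0],0]

```text
time: 12.4
tool_pos: [0.5437, 0.2417, 0.1149]
ee_rot: [3.141, 0.0, 2.816]
wrist_force: [1.0, 0.8, 0.4]
width: 0.0118
finger_force: 30.0
```

Run:
```python
from h import *
goto((.5435,.2415),.1145,np.pi-.3258); print(robot.get_obs()["wrist_torque"])
```

```text
pos [0.5437 0.2417 0.1149] rot [3.1413e+00 5.0000e-04 2.8165e+00] t 12.4 | tool shift mm [ 0.1 -0.2  0.4] twist deg 0.04 F [0.97 0.8  0.38] w 0.0118
[ 0.41280612 -0.34538647 -0.09572571]
```

>>> carry_out:
  increments:
    - [255,[-0.3,0.6,0],0]
    - [255,[0,0,0],0]
    - [255,[0,0,0],0]

```text
time: 12.7
tool_pos: [0.5439, 0.2419, 0.1147]
ee_rot: [-3.141, 0.0, 2.816]
wrist_force: [-0.2, 0.8, 0.9]
width: 0.0117
finger_force: 30.0
```

Run:
```python
from h import *
goto((.544,.242),.1145,np.pi-.3258); print(robot.get_obs()["wrist_torque"])
```

```text
pos [0.5439 0.2419 0.1147] rot [-3.1412  0.      2.8165] t 12.7 | tool shift mm [-0.1  0.1  0.2] twist deg 0.04 F [-0.15  0.79  0.91] w 0.0117
[ 0.26612355 -0.17703088 -0.06368994]
```

>>> carry_out:
  increments:
    - [255,[-0.1,0.4,0.2],0]
    - [255,[0,0,0],0]
    - [255,[0,0,0],0]
    - [255,[0,0,0],0]

```text
time: 13.1
tool_pos: [0.544, 0.2421, 0.1146]
ee_rot: [-3.141, -0.0, 2.816]
wrist_force: [-0.4, -0.1, 2.1]
width: 0.012
finger_force: 30.0
```

Run:
```python
from h import *
goto((.544,.242),.1145,np.pi-.3258); print(robot.get_obs()["wrist_torque"])
```

```text
pos [0.544  0.2421 0.1146] rot [-3.1408e+00 -2.0000e-04  2.8164e+00] t 13.1 | tool shift mm [-0.1 -0.1  0.1] twist deg 0.03 F [-0.42 -0.06  2.08] w 0.012
[-0.13233424  0.08425667 -0.18052148]
```

>>> carry_out:
  increments:
    - [255,[0,0,0.3],0]
    - [255,[0,0,0],0]
    - [255,[0,0,0],0]
    - [255,[0,0,0],0]

```text
time: 13.5
tool_pos: [0.544, 0.2422, 0.1145]
ee_rot: [-3.141, -0.0, 2.816]
wrist_force: [-3.2, -2.6, 4.3]
width: 0.0118
finger_force: 30.0
```

Run:
```python
from h import *
goto((.544,.242),.1145,np.pi-.3258); print(robot.get_obs()["wrist_torque"])
```

```text
pos [0.544  0.2422 0.1145] rot [-3.1411e+00 -1.0000e-04  2.8165e+00] t 13.5 | tool shift mm [-0.  -0.2 -0. ] twist deg 0.04 F [-3.22 -2.59  4.34] w 0.0118
[-0.37682468  0.40103712 -0.12654704]
```

>>> carry_out:
  increments:
    - [255,[0.1,-0.3,0],0]
    - [255,[0,0,0.2],0]
    - [255,[0,0,0],0]
    - [255,[0,0,0],0]

```text
time: 13.9
tool_pos: [0.544, 0.2422, 0.1145]
ee_rot: [3.141, 0.0, 2.817]
wrist_force: [-2.9, -1.2, 6.1]
width: 0.0116
finger_force: 30.0
```

Run:
```python
from h import *
goto((.544,.242),.1145,np.pi-.3258); print(robot.get_obs()["wrist_torque"])
```

```text
pos [0.544  0.2422 0.1145] rot [3.1414e+00 3.0000e-04 2.8165e+00] t 13.9 | tool shift mm [-0.  -0.2 -0. ] twist deg 0.04 F [-2.88 -1.22  6.1 ] w 0.0116
[-0.30760226  0.44324476 -0.12657936]
```

>>> carry_out:
  increments:
    - [255,[0.3,-0.2,0],0]
    - [255,[0,0,0.2],0]
    - [255,[0,0,0],0]
    - [255,[0,0,0],0]

```text
time: 14.3
tool_pos: [0.544, 0.2422, 0.1144]
ee_rot: [3.141, 0.001, 2.817]
wrist_force: [-2.2, -0.8, 6.7]
width: 0.0118
finger_force: 30.0
```

Run:
```python
from h import *
goto((.544,.242),.1145,np.pi-.3258); print(robot.get_obs()["wrist_torque"])
s=robot.snapshot("side");cv2.imwrite("pics/s3.png",cv2.resize(s[280:430,190:360],(680,600),interpolation=2))
```

```text
pos [0.544  0.2422 0.1144] rot [3.1410e+00 9.0000e-04 2.8165e+00] t 14.3 | tool shift mm [-0.1 -0.1 -0.1] twist deg 0.04 F [-2.2  -0.76  6.73] w 0.0118
[-0.26090712  0.36909379 -0.14221431]
```

View pics/s3.png

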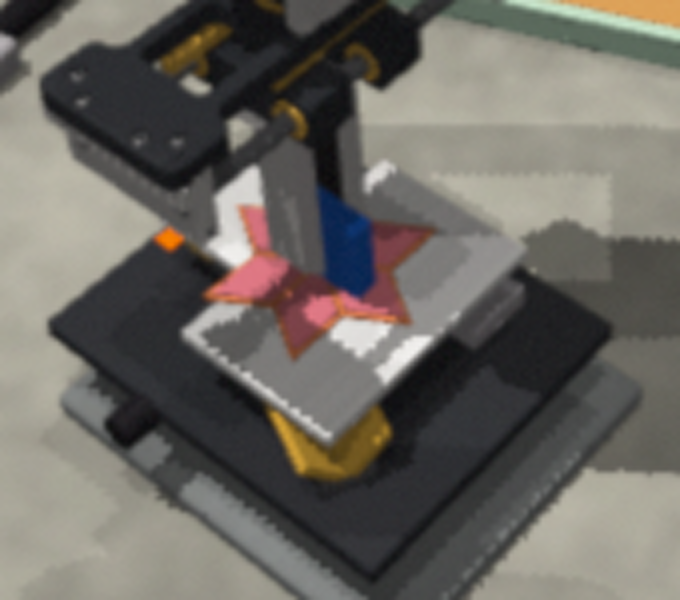

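The side crop shows the plate sitting low and level, with the groove block under its near corner at (335,440) and the flat under its right edge at (490,310). Next I'll ease off the sideways force and hold the press.

>>> carry_out:
  increments:
    - [255,[0.4,-0.2,0],0]
    - [255,[0,0,0.2],0]
    - [255,[0,0,0],0]
    - [255,[0,0,0],0]

```text
time: 14.75
tool_pos: [0.5439, 0.2421, 0.1144]
ee_rot: [3.14, 0.002, 2.816]
wrist_force: [-2.0, -1.1, 6.2]
width: 0.0115
finger_force: 30.0
```

Run:
```python
from h import *
goto((.544,.242),.1145,np.pi-.3258); print(robot.get_obs()["wrist_torque"])
```

```text
pos [0.5439 0.2421 0.1144] rot [3.1405e+00 1.8000e-03 2.8165e+00] t 14.75 | tool shift mm [-0.1 -0.1 -0.1] twist deg 0.04 F [-2.   -1.08  6.21] w 0.0115
[-0.25543965  0.28251431 -0.16856671]
```

>>> carry_out:
  increments:
    - [255,[0.2,-0.1,0],0]
    - [255,[0,0,0],0]
    - [255,[0,0,0],0]
    - [255,[0,0,0],0]
    - [255,[0,0,0],0]
    - [255,[0,0,0],0]

```text
time: 15.35
tool_pos: [0.5439, 0.2421, 0.1144]
ee_rot: [3.14, 0.002, 2.816]
wrist_force: [-1.9, -0.2, 5.8]
width: 0.0121
finger_force: 30.0
```

Run:
```python
from h import *
goto((.544,.242),.1145,np.pi-.3258); print(robot.get_obs()["wrist_torque"])
```

```text
pos [0.5439 0.2421 0.1144] rot [3.1402e+00 2.2000e-03 2.8164e+00] t 15.35 | tool shift mm [-0.1 -0.1 -0.1] twist deg 0.04 F [-1.88 -0.22  5.83] w 0.0121
[-0.21015343  0.23263369 -0.14433201]
```

>>> carry_out:
  increments:
    - [255,[0,0,0.2],0]
    - [255,[0,0,0.1],0]
    - [255,[0,0,0],0]
    - [255,[0,0,0],0]
    - [255,[0,0,0],0]
    - [255,[0,0,0],0]
    - [255,[0,0,0],0]

```text
time: 16.05
tool_pos: [0.5439, 0.2421, 0.1144]
ee_rot: [3.14, 0.002, 2.816]
wrist_force: [-1.9, -1.4, 6.3]
width: 0.0121
finger_force: 30.0
```

>>> carry_out:
  increments:
    - [255,[0,0,0],0]
    - [255,[0,0,0],0]
    - [255,[0,0,0],0]
    - [255,[0,0,0],0]
    - [255,[0,0,0],0]
    - [255,[0,0,0],0]

```text
time: 16.65
tool_pos: [0.5439, 0.2421, 0.1144]
ee_rot: [3.14, 0.002, 2.816]
wrist_force: [-1.6, -1.6, 6.4]
width: 0.0117
finger_force: 30.0
```

Run:
```python
from h import *
goto((.544,.242),.1145,np.pi-.3258); print(robot.get_obs()["wrist_torque"])
```

```text
pos [0.5439 0.2421 0.1144] rot [3.1402e+00 2.3000e-03 2.8164e+00] t 16.65 | tool shift mm [-0.1 -0.1 -0.1] twist deg 0.03 F [-1.64 -1.59  6.42] w 0.0117
[-0.27343411  0.24488548 -0.14558831]
```

>>> carry_out:
  increments:
    - [255,[0,0,0.3],0]
    - [255,[0,0,0],0]
    - [255,[0,0,0],0]
    - [255,[0,0,0],0]
    - [255,[0,0,0],0]
    - [255,[0,0,0],0]
    - [255,[0,0,0],0]
    - [255,[0,0,0],0]

```text
time: 17.45
tool_pos: [0.5439, 0.2421, 0.1144]
ee_rot: [3.14, 0.002, 2.816]
wrist_force: [-1.5, -1.7, 8.4]
width: 0.0119
finger_force: 30.0
```

>>> carry_out:
  increments:
    - [255,[0,0,-0.4],0]
    - [255,[0,0,-0.4],0]
    - [255,[0,0,0],0]
    - [255,[0,0,0],0]

```text
time: 17.85
tool_pos: [0.5439, 0.2421, 0.1145]
ee_rot: [3.14, 0.002, 2.816]
wrist_force: [-1.6, -1.6, 5.3]
width: 0.0117
finger_force: 30.0
```

Run:
```python
from h import *
goto((.544,.242),.1145,np.pi-.3258); print(robot.get_obs()["wrist_torque"])
```

```text
pos [0.5439 0.2421 0.1145] rot [3.1403e+00 2.1000e-03 2.8164e+00] t 17.85 | tool shift mm [-0.2 -0.1 -0. ] twist deg 0.03 F [-1.64 -1.57  5.34] w 0.0117
[-0.20919076  0.05587208 -0.10375786]
```

>>> carry_out:
  increments:
    - [255,[0,0,-0.4],0]
    - [255,[0,0,0],0]
    - [200,[0,0,0],0]
    - [150,[0,0,0],0]
    - [120,[0,0,0],0]
    - [120,[0,0,0],0]
    - [120,[0,0,0],0]
    - [120,[0,0,0],0]

```text
time: 18.65
tool_pos: [0.5429, 0.242, 0.114]
ee_rot: [-3.141, -0.0, 2.817]
wrist_force: [0.4, 1.0, -0.3]
width: 0.0493
finger_force: 0.0
```

Run:
```python
from h import *
goto((.544,.242),.1145,np.pi-.3258); print(robot.get_obs()["wrist_torque"])
s=robot.snapshot("side");cv2.imwrite("pics/s4.png",cv2.resize(s[280:430,190:360],(680,600),interpolation=2))
```

```text
pos [0.5429 0.242  0.114 ] rot [-3.1414e+00 -1.0000e-04  2.8166e+00] t 18.65 | tool shift mm [-1.   0.4 -0.5] twist deg 0.05 F [ 0.35  1.03 -0.34] w 0.0493
[ 0.01444788 -0.19427747  0.01588858]
```

View pics/s4.png

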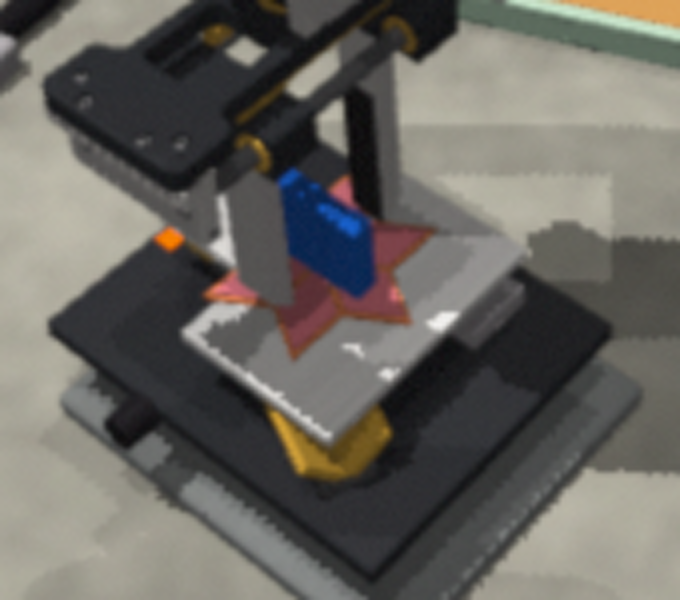

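The plate did not shift when released: its corners are still at (335,440) and (525,250). Retracting now.

>>> carry_out:
  increments:
    - [120,[0,0,-5],0]
    - [120,[0,0,-15],0]
    - [120,[0,0,-25],0]
    - [120,[0,0,-30],0]
    - [120,[0,0,-30],0]
    - [120,[0,0,-15],0]
    - [120,[0,0,0],0]
    - [120,[0,0,0],0]

```text
time: 19.5
tool_pos: [0.5429, 0.2419, 0.2337]
ee_rot: [-3.141, -0.0, 2.816]
wrist_force: [-0.1, 0.1, -0.3]
width: 0.0498
finger_force: 0.0
```

Run:
```python
from h import *
goto((.544,.242),.2345,np.pi-.3258)
s=robot.snapshot("side");t=robot.snapshot("top");cv2.imwrite("pics/s5.png",np.hstack([cv2.resize(t[170:340,90:260],(400,400),interpolation=2),cv2.resize(s[270:430,190:350],(400,400),interpolation=2)]))
```

```text
pos [0.5429 0.2419 0.2337] rot [-3.1413e+00 -3.0000e-04  2.8165e+00] t 19.5 | tool shift mm [-1.1  0.5 -0.8] twist deg 0.04 F [-0.06  0.14 -0.26] w 0.0498
```

View pics/s5.png

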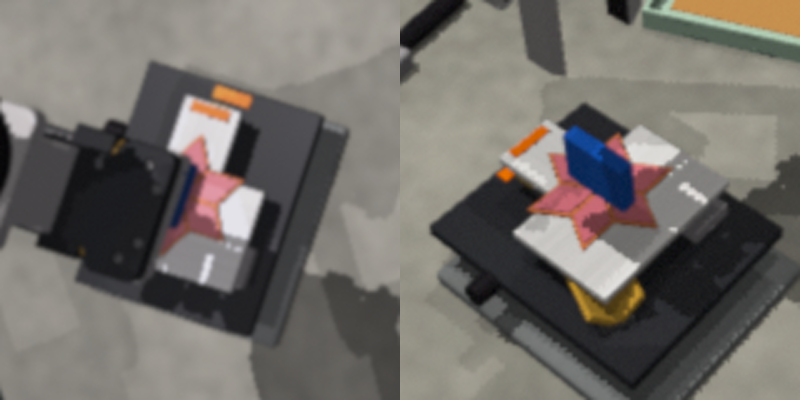

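The plate is level and square on its seats, with its nose at (212,105) in the left crop in line with the stand's stripe, and the gripper is clear. Handing in.

```bash
python3 -c "
from bench import robot
print(robot.close_job())"
```

```text
the job is handed in; nothing more can be done
None
```

The jig plate is seated on the stand, level and released after a press of about 12 N for a second, with the spool, cup and lid left alone; the job is handed in, but it returned no verdict.

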